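Load the spring spindle into the roll holder and shut the keeper

TASK

Take the paper roll on its spring-loaded spindle from the cradle and fit it into the roll holder: sprung plunger in the open-topped slot, plain thick stub in the closed round cup, pressing the spring in so that the roll goes down between the end pieces and letting it spring out until both ends are fully home. Let go of the roll, and only then swing the keeper arm down over the plunger until it lies flat. Leave the other things on the table where they are.

Things in the scene. Friction and masses are not known exactly. Their poses are not given: they have to be found in the camera images.
- spindle: white paper roll, 50 mm diameter, 92 long, about 0.23 kg in all, lying level in the cradle, axis 42 mm above the table. Origin on the axis, middle of the roll; y axis = spindle axis, +y to the plunger, -y to the stub; it may have turned about y. 174 mm overall when relaxed. Grip across the roll: its sides are free for 35 mm either side of the middle.
- stub_tip (a point): end of the plain fixed steel stub (17 mm diameter, tip tapered to 11 over the last 4 mm), 80 mm from the roll's middle on its -y side; it stands 34 mm out of the roll
- plunger_tip (a point): end of the slender black plunger (14 mm diameter, tip tapered to 9 over the last 4 mm), 94 mm from the roll's middle on the +y side when relaxed; it moves with the plunger. Next to the roll the plunger comes out of a 19 mm steel collar, 8 mm long
- plunger (a joint): how far the plunger is pressed in, m: 0 relaxed, 0.024 fully in; about 2 N to start, 9 N at 0.020, springs back
- holder: metal roll holder, fixed. Origin mid underside; y along the roll's axis (+y: slotted end, -y: cup end), x across, z up. Base plate 100 (x) x 214 x 8 mm. Two end pieces 16 mm thick, inner faces at y = +75 and -75 mm; cup axis 62 mm above the table at x = 0. Recess floor to cup floor is 170 mm, so a seated plunger stays pressed in about 4 mm. Seated, the roll's middle is at y = -5 mm.
- slot_seat (a point): where the plunger's end sits, holder frame (0, 85, 60) mm (ends rest 2 mm below the cup axis). Slotted end piece: 50 mm wide, 112 high; slot 21 mm wide, 10 deep in y (its recess floor is a smooth upright wall at y = 85), open to the roll's side and at the top, running straight down to a rounded bottom that carries the plunger.
- cup_seat (a point): where the stub's end sits, on the cup's floor, holder frame (0, -85, 60) mm. Cup end piece: 34 mm wide, top at 79 mm; blind round hole 21 mm in diameter, 10 deep, facing +y. To get past this piece's face with the plunger in the slot, the plunger must be pressed in at least 14 mm.
- keeper_hinge (a point): pivot of the keeper arm, holder frame (20, 69, 76) mm; its axis is the holder's y. The arm is 7 mm wide in y and 8 mm thick and moves in front of the slotted end piece's inner face (y 65.5 to 72.5)
- keeper (a joint): angle of the keeper arm, rad: 0 flat (arm runs from the pivot to the holder's -x across the slot, underside 72 mm above the table, just over a seated plunger), 1.57 upright, 2.3 leaning fully back to +x. Starts open (1.8 to 2.15), reaching 155 mm above the table; light friction, stays where it is left; stops at 0.
- keeper_tab (a point): middle of the black finger tab at the arm's end, 70 mm from the pivot; tab 18 (along the arm) x 32 (y) x 8 mm, from y = 63.5 to 95.5 mm in the holder, this point at y = 82. Flat, it lies at x = -50 mm, beside the slotted end piece, free from above
- cradle: low grey cradle, fixed, base 90 x 110 x 6 mm, origin at the middle of its underside; two V rests 10 mm thick at y = +40 and -40 mm, up to 33 mm high and within x = +-33 mm, carry the roll
- dial_timer: red domed kitchen timer, 64x65x42 mm, standing between robot and work; bystander, origin at the middle of its underside
- tin: low round tin, 86 mm across, 40 high; bystander, origin at the middle of its underside
- tall_jar: square green spice jar with black cap, 135 high; bystander, origin at the middle of its underside
- short_jar: square dark spice jar with black cap, 105 high; bystander, origin at the middle of its underside
- mill: small round mill, 44 across, 90 high; bystander, origin at the middle of its underside
- measure_cup: metal measuring cup with a flat handle, 70x146x45 mm; bystander, origin at the middle of its underside

How it is judged:
On the way:
1. the spindle is seated in the slot and the cup and let go, with the keeper still open (distance between stub_tip and cup_seat below 0.006 m and distance between plunger_tip and slot_seat below 0.006 m and value of joint keeper above 0.6 rad and contact force between the fingers and spindle below 0.3 N), for 0.2 s.
At the end, for the whole second after the job is handed in: The stub's end is within 6 mm of its seat in the round cup, the plunger's end is within 6 mm of its seat in the slot, the spindle is released and at rest, and the keeper is down within 0.1 rad of flat (distance between stub_tip and cup_seat below 0.006 m and distance between plunger_tip and slot_seat below 0.006 m and value of joint keeper below 0.1 rad and linear speed of spindle below 0.02 m/s and contact force between the fingers and spindle below 0.3 N); the robot touches nothing.
It fails at once if a bystander is pushed more than 30 mm or tipped over (distance of any of dial_timer, tin, tall_jar, short_jar, mill, measure_cup from where it was at the start of the episode above 0.03 m or angle between any of dial_timer, tin, tall_jar, short_jar, mill, measure_cup's own z axis and vertical above 0.5 rad).
It also fails if it takes over 64 s, if anything falls off the work surface, if the arm or the gripper's body presses on something with over 40 N, if the wrist force passes 120 N, or if a joint passes its speed limit or range.

ROBOT

A 6-joint arm with a two-finger parallel gripper is mounted at the origin on a cart in front of the work surface, level with it; the furniture and walls round the work are solid. World frame = base frame: x ahead of the robot, y to its left, z up, the work surface at z = 0. Lengths are in m, angles in rad, forces in N, time in s.
With the tool pointing down it reaches from about 0.35 to 0.725 m from the base axis. Payload 4.3 kg.
Tool frame: the origin (TCP) lies at the very end of the fingers, on their centre line; the grasp point (between the pads) lies 19 mm behind it (hold_point_z is the z of the grasp point in the tool frame, in m); z points along the fingers, y is the line along which they close (so a half turn about z gives the same grasp; the last joint's range is limited). The gripper opens to 85 mm and grips with 20 to 120 N. Pads are 22 mm wide; open, the fingers measure 114 mm over their backs; the gripper's body (76 mm by 85 mm) begins 54 mm behind the grasp point. The pads swing forward as they close: fully open they stand 13 mm farther back than shut.
Start: joints at [-1.446, 0.377, 0.081, 1.274, 0, 1.46], TCP at [0.134, -0.559, 0.195] pointing down, gripper open.
Joint ranges: [-2.72, 2.72], [-0.84, 1.66], [-1.02, 1.22], [-1.77, 2.12], [-1.37, 1.28], [-3.14, 3.14]. Speed limits (rad/s): [2.57, 2.57, 3.14, 3.14, 3.14, 3.14].

INTERFACE

Orientations are given as a unit quaternion [w, x, y, z].
In Python, from bench import * gives the robot as it stands.
- The arm moves only by the shell command python3 -m crank 'ROWS' [FORCE]. ROWS is JSON, a list of rows, each a list of 7 numbers: the shift along the tool's x, y, z in cm, then the turn, a rotation vector about the tool's x, y, z in rad, then the finger opening in cm, from 0 to 8.54. A call has exactly 10 rows; each row is the pose to reach, as a shift and turn from the pose commanded when the call began, along the tool's axes at that moment; what a row does not reach only later rows make up. A row lasts 1/10 s, in which the tool goes at most 50 mm and 8.59 degrees, less where a joint would pass 70% of its speed; a pose out of reach is approached as far as the arm can. A call with a gripper value outside its range is refused whole. The fingers move at their own pace and stop on an object; FORCE is the grip in N (left out, the last holds). Time passes only in rows, so rows that repeat a pose let the fingers close, or fill a call up. It gives the time, the measured TCP pose, the force, the opening and the grip force at its end, in the units of the state.
- read_state(): the state, without advancing time (a new reading comes with each control period).
- grab_frame(name): name is "side" or "top" or "wrist"; returns a dict with "pixels" (480x640x3 uint8, red, green, blue), "fovy" (degrees; the focal length in pixels is half the picture's height over the tangent of half this angle, whatever the lens; pixels are square), "cx", "cy" (the principal point, pixels), "k1" (the pictures are not rectified: a ray, as slopes to the right and down, at radius r is drawn at 1 + k1 r^2 times it, then the intrinsics apply), "origin" and "attitude" of the camera in the world. Camera axes: x right, y up, looking along -z (the intrinsics and any distortion apply to the point x, -y, -z); pixel columns grow to the right and rows downward; lengths in m; the calibration is good to about 2 mm. A picture is of the moment at which its call begins. There is no depth.
- close_job(): hands the job in; it is judged then, once.
The state is a dict: "time": time; "joints": joint angles; "joint_velocities": joint speeds; "joint_efforts": joint torques, N m; "tool_pos": TCP position; "ee_rot": TCP orientation; "wrist_force": force on the tool from outside, world axes, zero at the start; "ft_torque": the same for the moment, N m; "grip_width": finger opening in m; "finger_force": force on a finger pad.
Only numpy, scipy, OpenCV 4.12 (cv2) and the standard library are available. Lean on these libraries where they do the work, as an engineer would, in place of code of your own. Each camera call takes 0.05 s, during which the arm holds its last target. There are 200 camera calls.

## Working session

There is one attempt and no reset: what is moved stays moved. The work goes in short steps, Python scripts to look and compute and a shell command to move; the robot and the scene stay as the last step left them, time stands still between calls to the robot, and variables do not carry over. Pictures are saved under pics/ and viewed, at most 10 in all, crops included, and the job is handed in when it is done.

```bash
mkdir -p pics
cat > h.py <<'E'
from bench import *
import numpy as np, cv2, pickle
from scipy.spatial.transform import Rotation as R
def snap(n,f):
    d=grab_frame(n); cv2.imwrite(f'pics/{f}.png',d['pixels'][:,:,::-1]); pickle.dump(d,open(f'pics/{f}.pkl','wb')); return d
def load(f): return pickle.load(open(f'pics/{f}.pkl','rb'))
def Rc(d):
    a=np.array(d['attitude'],float)
    return a if a.shape==(3,3) else R.from_quat(a,scalar_first=True).as_matrix()
def K(d):
    f=240/np.tan(np.radians(d['fovy'])/2); return np.array([[f,0,d['cx']],[0,f,d['cy']],[0,0,1.]])
def ray(d,u,v):
    p=cv2.undistortPoints(np.array([[[u,v]]],float),K(d),np.array([d['k1'],0,0,0.]))[0,0] if 0 else None
    k=K(d); x=np.array([(u-k[0,2])/k[0,0],(v-k[1,2])/k[1,1]]); s=x.copy()
    for _ in range(30): s=x/(1+d['k1']*(s@s))
    return Rc(d)@np.array([s[0],-s[1],-1])
def at(d,u,v,z):
    r=ray(d,u,v); o=np.array(d['origin']); return o+r*(z-o[2])/r[2]
def proj(d,P):
    c=Rc(d).T@(np.array(P,float)-np.array(d['origin'])); s=np.array([c[0],-c[1]])/-c[2]
    s=s*(1+d['k1']*(s@s)); k=K(d); return np.array([s[0]*k[0,0]+k[0,2],s[1]*k[1,1]+k[1,2]])
def tri(obs):
    A=np.zeros((3,3));b=np.zeros(3)
    for d,u,v in obs:
        r=ray(d,u,v); r/=np.linalg.norm(r); M=np.eye(3)-np.outer(r,r); A+=M; b+=M@np.array(d['origin'])
    return np.linalg.solve(A,b)
E
python3 - <<'E'
from h import *
for n in('top','side'):
    d=snap(n,n+'0'); print(n,d['origin'],d['attitude'],d['fovy'],d['k1'],d['cx'],d['cy'])
print(read_state())
E
```

```text
top [0.4423537  0.00829088 1.10495934] [-0.70316685 -0.03793427  0.04701696  0.7084538 ] 52.08390234621429 -0.10206096870223498 314.7788986938612 236.85719715612643
side [ 0.45037084 -0.8806086   0.8641057 ] [ 0.90852106  0.41501441 -0.02952959 -0.03847766] 51.498735749521614 0.018963503689663395 314.3867036816429 243.76194315309476
{'time': 0.1, 'joints': array([-1.44629335e+00,  3.78050388e-01,  7.97971326e-02,  1.27440156e+00,
       -4.35170608e-07,  1.46047167e+00]), 'joint_velocities': array([ 3.04365357e-04, -1.50895232e-03,  1.54715954e-03,  3.61267327e-04,
       -4.16974776e-05, -9.14357074e-04]), 'joint_efforts': array([ 1.12665799e-03, -4.64691854e+01,  2.70583677e+01,  1.20394706e-02,
       -3.79288567e-04, -6.02454321e-06]), 'tool_pos': array([ 0.13370028, -0.55858149,  0.19413447]), 'ee_rot': array([-9.29219236e-04,  9.93114485e-01,  1.17144172e-01, -6.80508328e-06]), 'wrist_force': array([-0.79728776, -0.16419413,  0.38505014]), 'ft_torque': array([-0.00927179,  0.00614709,  0.00751333]), 'finger_force': 0.0, 'grip_width': 0.08537436460466642}
```

View pics/top0.png

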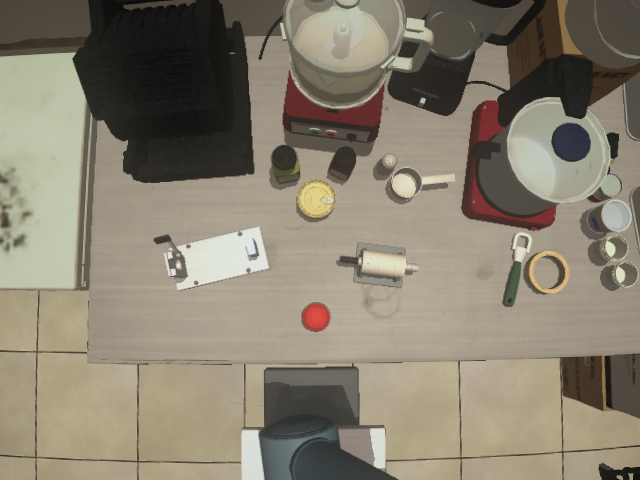

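View pics/side0.png

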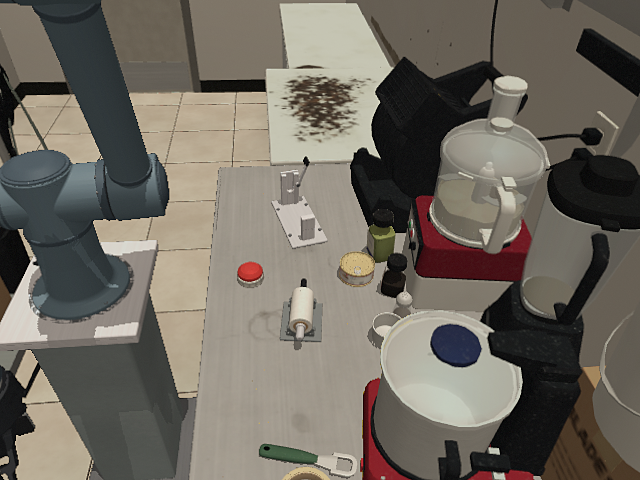

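The top view shows the spindle at about (384,264) with its plunger to the left (338,260) and stub to the right (418,268). The holder is at about (217,258), with its slotted end left (174,262), cup right (252,245) and keeper tab (162,239). The red timer is at (316,317). Next I'll enlarge both areas.

Run:
```python
from h import *
i=cv2.imread('pics/top0.png')
a=cv2.resize(i[215:295,145:280],None,fx=5.9,fy=5.9,interpolation=cv2.INTER_CUBIC)[:,:796]
b=cv2.resize(i[235:295,330:430],None,fx=7.96,fy=7.96,interpolation=cv2.INTER_CUBIC)
print(a.shape,b.shape)
cv2.imwrite('pics/ca.png',a);cv2.imwrite('pics/cb.png',b)
```

```text
(472, 796, 3) (478, 796, 3)
```

View pics/ca.png

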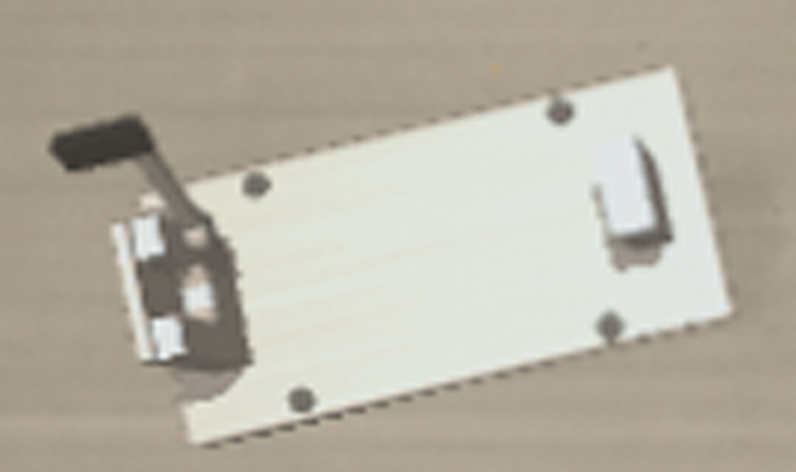

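View pics/cb.png

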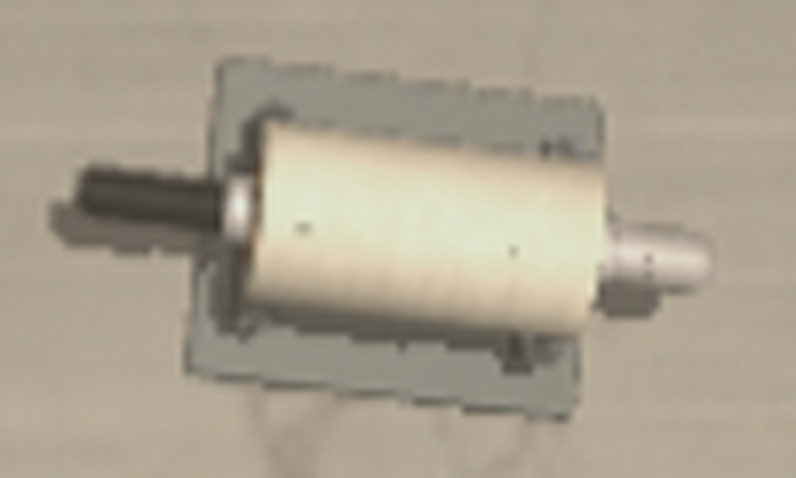

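Crop A shows these points:
- base plate corners at (675,68), (733,315) and (190,442)
- screws at (256,184), (560,112), (610,325) and (302,399)
- cup top centre at (625,188)

Crop B shows the plunger tip at (78,192), the stub tip at (712,262), and roll end centres at about (256,215) and (592,247).

Run:
```python
from h import *
from scipy.optimize import least_squares
d=load('top0')
ca=lambda u,v:np.array([145+(u+.5)/5.9-.5,215+(v+.5)/5.9-.5]); cb=lambda u,v:np.array([330+(u+.5)/7.96-.5,235+(v+.5)/7.96-.5])
obs=[((50,-107,8),ca(675,68)),((-50,-107,8),ca(733,315)),((-50,107,8),ca(190,442)),((0,0,8),ca(432,255)),((0,-83,79),ca(625,188)),((25,91,112),ca(113,225)),((-25,91,112),ca(148,360))]
def W(p,P): c,s=np.cos(p[2]),np.sin(p[2]); P=np.array(P)/1e3; return np.array([p[0]+c*P[0]-s*P[1],p[1]+s*P[0]+c*P[1],P[2]])
f=lambda p:np.concatenate([proj(d,W(p,P))-o for P,o in obs])
g=at(d,*obs[3][1],.008); r=least_squares(f,[g[0],g[1],.2],loss='soft_l1'); print('holder',r.x,np.round(r.fun.reshape(-1,2),1))
so=[((0,94,42),cb(80,192)),((0,-80,42),cb(710,262))]
so+=[((0,46,42),cb(256,215)),((0,-46,42),cb(592,247))]
f=lambda p:np.concatenate([proj(d,W(p,P))-o for P,o in so])
g=at(d,384,264,.042); q=least_squares(f,[g[0],g[1],0],loss='soft_l1'); print('spindle',q.x,np.round(q.fun.reshape(-1,2),1))
np.save('pose.npy',[r.x,q.x])
print('timer',at(d,316,317,.03))
s=load('side0')
for n,P in(('slot',(0,85,112)),('cup',(0,-83,79)),('b1',(-50,-107,8)),('b2',(50,-107,8))):print(n,proj(s,W(r.x,P)))
for P in((0,94,42),(0,-80,42)):print(proj(s,W(q.x,P)))
S=read_state();print(R.from_quat(S['ee_rot'],scalar_first=True).as_matrix().round(3))
print('tab',at(d,*ca(105,142),.145), 'hinge',W(r.x,(20,69,76)))
```

```text
holder [0.52904947 0.21047177 0.2269268 ] [[ 0.8 -0.8]
 [ 0.8  0.5]
 [-0.3  1. ]
 [ 0.4 -0. ]
 [ 0.  -0.4]
 [-0.6 -0.6]
 [-1.6  0.4]]
spindle [ 0.51131668 -0.15310591 -0.11595504] [[ 0.1  0.2]
 [ 0.2 -0.1]
 [-0.  -0.3]
 [-0.3  0.2]]
timer [ 0.39713596 -0.00728535  0.03      ]
slot [289.87968844 171.62699959]
cup [308.34781591 216.64407527]
b1 [292.55702878 247.00358946]
b2 [328.64816985 239.75602954]
[304.14757821 279.29515451]
[301.03244994 338.8778623 ]
[[ 0.973  0.233 -0.   ]
 [ 0.233 -0.973  0.002]
 [ 0.    -0.002 -1.   ]]
tab [0.55672434 0.29727707 0.145     ] hinge [0.53301281 0.28220246 0.076     ]
```

```bash
cat >> h.py <<'E'
def Wp(p,P): c,s=np.cos(p[2]),np.sin(p[2]); P=np.array(P)/1e3; return np.array([p[0]+c*P[0]-s*P[1],p[1]+s*P[0]+c*P[1],P[2]])
def go(pos,yaw):   # yaw: of body y axis from world y; tool x = body y, tool y = body x
    S=read_state(); A=R.from_quat(S['ee_rot'],scalar_first=True)
    c,s=np.cos(yaw),np.sin(yaw); B=R.from_matrix(np.array([[-s,c,0],[c,s,0],[0,0,-1]]))
    print('now',S['tool_pos'].round(4),'row',(A.inv().apply(np.array(pos)-S['tool_pos'])*100).round(2),(A.inv()*B).as_rotvec().round(3))
E
python3 - <<'E'
from h import *
H,S=np.load('pose.npy')
go([S[0],S[1],.2],S[2]); go([H[0],H[1],.26],H[2])
E
```

```text
now [ 0.1337 -0.5586  0.1941] row [ 46.16 -30.65  -0.52] [-1.00e-03 -1.00e-03 -1.22e+00]
now [ 0.1337 -0.5586  0.1941] row [ 56.35 -65.61  -6.45] [-1.000e-03 -2.000e-03 -1.563e+00]
```

```bash
python3 -m crank '[[5,-6.2,-0.6,0,0,-0.15,8.5],[10,-12,-1.2,0,0,-0.3,8.5],[15,-18,-1.9,0,0,-0.45,8.5],[20,-24,-2.5,0,0,-0.6,8.5],[25,-30,-3,0,0,-0.75,8.5],[29,-36,-3.5,0,0,-0.9,8.5],[33,-41,-4,0,0,-1.05,8.5],[37,-46,-4.5,0,0,-1.2,8.5],[41,-50,-5,0,0,-1.35,8.5],[45,-53,-5.5,0,0,-1.5,8.5]]'
python3 - <<'E'
from h import *
H,S=np.load('pose.npy')
go([H[0],H[1],.26],H[2])
E
```

```text
time: 1.1
tool_pos: [0.3526, -0.1094, 0.2337]
ee_rot: [0.0, 0.645, 0.764, -0.0]
wrist_force: [1.6, -0.9, -0.2]
grip_width: 0.085
finger_force: 0.0
now [ 0.3526 -0.1094  0.2337] row [28.55 22.79 -2.64] [-0.     0.    -0.057]
```

```bash
python3 -m crank '[[5,4,-0.5,0,0,-0.02,8.5],[10,8,-1,0,0,-0.04,8.5],[15,12,-1.5,0,0,-0.06,8.5],[20,16,-2,0,0,-0.06,8.5],[24,19,-2.6,0,0,-0.06,8.5],[28.5,22.8,-2.6,0,0,-0.06,8.5],[28.5,22.8,-2.6,0,0,-0.06,8.5],[28.5,22.8,-2.6,0,0,-0.06,8.5],[28.5,22.8,-2.6,0,0,-0.06,8.5],[28.5,22.8,-2.6,0,0,-0.06,8.5]]'
python3 - <<'E'
from h import *
H,S=np.load('pose.npy')
go([H[0],H[1],.26],H[2])
d=snap('wrist','w1');print(d['origin'],-Rc(d)[:,2],Rc(d)[:,0])
E
```

```text
time: 2.1
tool_pos: [0.5306, 0.2067, 0.2589]
ee_rot: [-0.0, 0.623, 0.782, -0.001]
wrist_force: [0.1, 0.3, -0.4]
grip_width: 0.0852
finger_force: 0.0
now [0.5306 0.2067 0.2589] row [ 0.4  -0.06 -0.11] [-0.002  0.001 -0.002]
[0.51449544 0.28195406 0.43780361] [ 0.06495192 -0.29351575 -0.95374512] [ 0.97505246  0.22196634 -0.00190731]
```

View pics/w1.png

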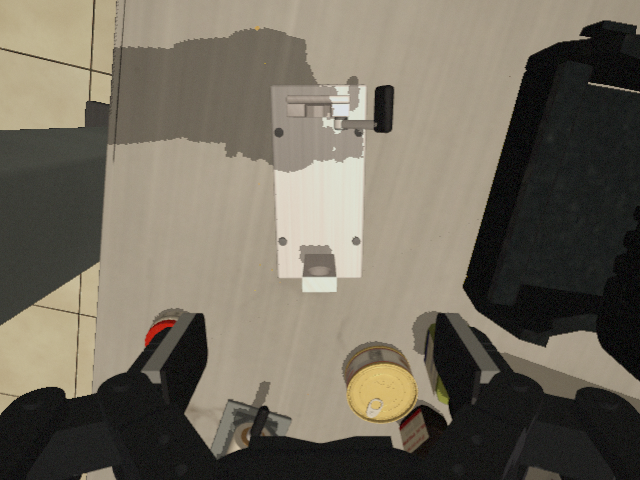

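The wrist view shows the holder from above: slot end at (318,105), keeper tab at (384,108), cup piece top at (319,284) and base corners at about (272,86), (366,86), (278,278) and (361,278). I'll enlarge it for a finer fit.

Run:
```python
from h import *
i=cv2.imread('pics/w1.png')
a=cv2.resize(i[78:142,265:400],None,fx=5,fy=5,interpolation=cv2.INTER_CUBIC)
b=cv2.resize(i[240:296,265:400],None,fx=5,fy=5,interpolation=cv2.INTER_CUBIC)
c=np.vstack([a,b[:280]]);c=c[:600];print(a.shape,b.shape);cv2.imwrite('pics/cw.png',c)
```

```text
(320, 675, 3) (280, 675, 3)
```

View pics/cw.png

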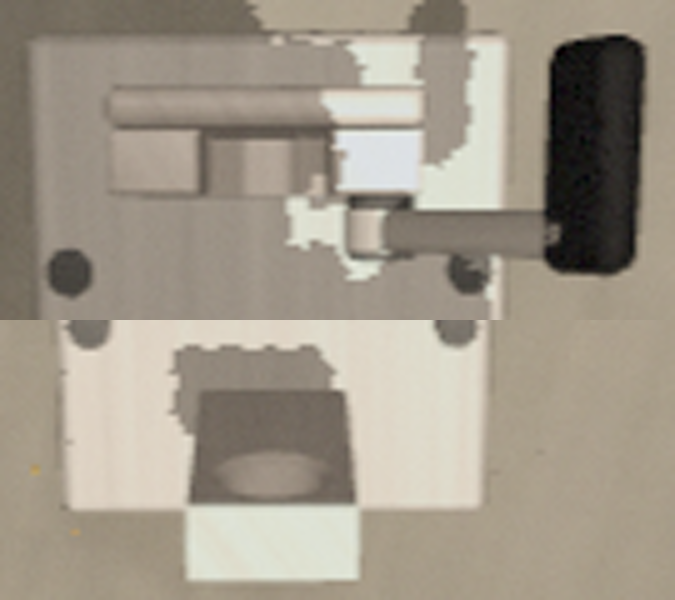

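Run:
```python
from h import *
from scipy.optimize import least_squares
d=load('w1');t=load('top0');H,S=np.load('pose.npy')
f1=lambda u,v:np.array([265+(u+.5)/5-.5,(78+(v+.5)/5 if v<320 else 240+(v-319.5)/5)-.5])
o=[((-50,107,8),(30,38)),((50,107,8),(507,38)),((-50,-107,8),(68,509)),((50,-107,8),(482,509)),((-25,75,112),(110,193)),((25,75,112),(419,193)),((-25,91,112),(108,90)),((25,91,112),(423,90)),((-17,-75,79),(187,505)),((17,-75,79),(359,505)),((-17,-91,79),(187,580)),((17,-91,79),(359,580))]
# camera pose has ~2 mm error: allow small camera shift and tilt
def f(p):
    e=dict(d); e['origin']=np.array(d['origin'])+p[3:6]; e['attitude']=R.from_rotvec(p[6:9]).as_matrix()@Rc(d)
    return np.concatenate([proj(e,Wp(p,P))-f1(*q) for P,q in o]+[p[3:6]/.002,p[6:9]/.004])
r=least_squares(lambda p:f(np.r_[p,np.zeros(6)]),H); print(r.x, np.abs(r.fun[:24]).max())
r2=least_squares(f,np.r_[H,np.zeros(6)]); print(r2.x.round(4), r2.fun[:24].reshape(-1,2).round(1))
H2=r2.x[:3]; np.save('pose.npy',[H2,S])
# keeper angle
k=Wp(H2,(20,69,76)); g=[]
for a in np.linspace(1.6,2.3,15):
    P=(20+70*-np.cos(a),79.5,76+70*np.sin(a)); g.append((round(a,2),(proj(d,Wp(H2,P))-f1(596,155)).round(1)))
print(g)
go([S[0],S[1],.13],S[2])
# spindle visible in w1? project ends
for P in((0,94,42),(0,46,42)):print(proj(d,Wp(S,P)))
```

```text
[0.52886741 0.20969248 0.22916389] 1.6708790963369893
[ 5.287e-01  2.097e-01  2.291e-01  0.000e+00 -0.000e+00  2.400e-03
  6.000e-04  5.000e-04 -0.000e+00] [[-1.1 -0.4]
 [ 1.2 -0.9]
 [-0.8  1.2]
 [ 0.7  0.8]
 [-0.3  0.9]
 [ 0.8  0.6]
 [-0.5  0.1]
 [ 0.3 -0.3]
 [-0.1 -0.3]
 [-0.1 -0.4]
 [ 0.2 -0.5]
 [-0.3 -0.6]]
[(np.float64(1.6), array([-35.3,   0.9])), (np.float64(1.65), array([-30.4,   0.9])), (np.float64(1.7), array([-25.5,   0.9])), (np.float64(1.75), array([-20.6,   0.9])), (np.float64(1.8), array([-15.9,   0.9])), (np.float64(1.85), array([-11.2,   0.9])), (np.float64(1.9), array([-6.7,  0.9])), (np.float64(1.95), array([-2.4,  0.9])), (np.float64(2.0), array([1.8, 0.9])), (np.float64(2.05), array([5.8, 0.9])), (np.float64(2.1), array([9.7, 1. ])), (np.float64(2.15), array([13.3,  1. ])), (np.float64(2.2), array([16.7,  1. ])), (np.float64(2.25), array([19.9,  1.1])), (np.float64(2.3), array([22.9,  1.1]))]
now [0.5304 0.2061 0.2593] row [-34.6   -9.81  12.96] [-0.001  0.001  0.34 ]
[264.46887436 407.11711657]
[253.2298978  437.02046488]
```

```bash
python3 -m crank '[[-5,-1.4,0.5,0,0,0.05,8.5],[-10,-2.8,1.5,0,0,0.1,8.5],[-15,-4.2,3.5,0,0,0.15,8.5],[-20,-5.6,5.5,0,0,0.2,8.5],[-25,-7,7.5,0,0,0.25,8.5],[-30,-8.5,9.5,0,0,0.3,8.5],[-34.6,-9.8,11.5,0,0,0.34,8.5],[-34.6,-9.8,13,0,0,0.34,8.5],[-34.6,-9.8,13,0,0,0.34,8.5],[-34.6,-9.8,13,0,0,0.34,8.5]]'
python3 - <<'E'
from h import *
H,S=np.load('pose.npy')
go([S[0],S[1],.0215],S[2])
E
```

```text
time: 3.15
tool_pos: [0.5105, -0.1529, 0.1295]
ee_rot: [-0.001, 0.748, 0.664, -0.0]
wrist_force: [0.1, 0.8, 1.1]
grip_width: 0.0851
finger_force: 0.0
now [ 0.5105 -0.1529  0.1295] row [-0.02  0.1  10.8 ] [-0.002 -0.001 -0.003]
```

```bash
python3 -m crank '[[0,0.1,3,0,0,0,8.5],[0,0.1,6,0,0,0,8.5],[0,0.1,8,0,0,0,8.5],[0,0.1,9.5,0,0,0,8.5],[0,0.1,10.4,0,0,0,8.5],[0,0.1,10.8,0,0,0,8.5],[0,0.1,10.8,0,0,0,8.5],[0,0.1,10.8,0,0,0,8.5],[0,0.1,10.8,0,0,0,7],[0,0.1,10.8,0,0,0,6]]' 60
python3 -m crank '[[0,0,0,0,0,0,4.5],[0,0,0,0,0,0,4.5],[0,0,0,0,0,0,4.5],[0,0,0,0,0,0,4.5],[0,0,0,0,0,0,4.5],[0,0,0,0,0,0,4.5],[0,0,0,0,0,0,4],[0,0,0,0,0,0,4],[0,0,0,0,0,0,4],[0,0,0,0,0,0,4]]' 60
```

```text
time: 4.15
tool_pos: [0.5139, -0.1527, 0.0223]
ee_rot: [0.001, 0.747, 0.665, 0.0]
wrist_force: [0.8, -0.2, -0.3]
grip_width: 0.0604
finger_force: 0.0
time: 5.15
tool_pos: [0.5129, -0.1523, 0.0215]
ee_rot: [-0.0, 0.747, 0.665, -0.0]
wrist_force: [-2.1, 0.7, 2.1]
grip_width: 0.04
finger_force: 1.5
```

Run:
```python
from h import *
d=snap('wrist','w2'); s=snap('side','s2'); S=read_state(); print(S['grip_width'],S['finger_force'],S['wrist_force'])
a=d['pixels'][:,:,::-1]; b=cv2.resize(s['pixels'][215:365,200:400,::-1],None,fx=4,fy=4,interpolation=cv2.INTER_CUBIC)
c=np.zeros((600,800,3),np.uint8); c[:300,:400]=cv2.resize(a,(400,300),interpolation=cv2.INTER_AREA); c[:,400:]=cv2.resize(b[:,200:600],(400,600)); c[300:,:400]=cv2.resize(a[300:,120:520],(400,180))[0:0].sum() if 0 else cv2.resize(a[180:480,120:520],(400,300))
cv2.imwrite('pics/c2.png',c)
```

```text
0.04005209897723903 1.671123392879963 [-2.07426467  0.13185667  2.61221899]
```

View pics/c2.png

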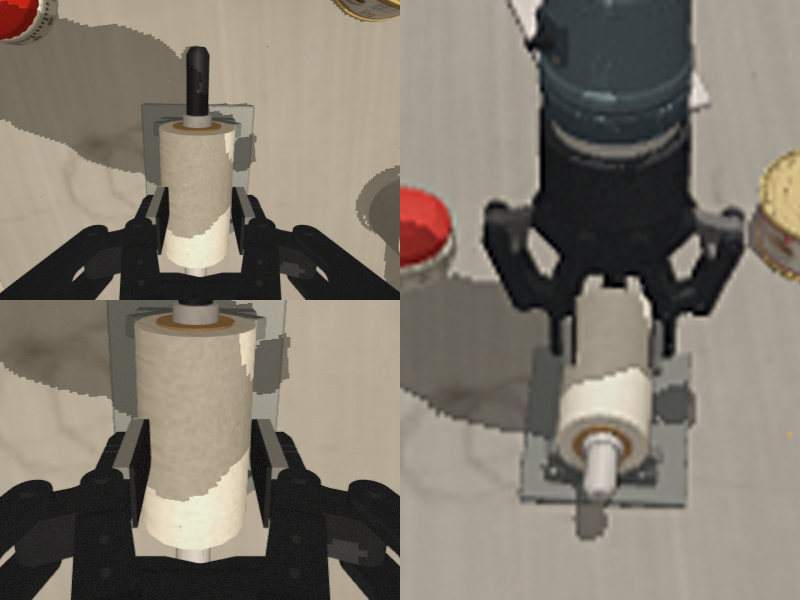

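The picture shows both pads either side of the roll's middle, level and centred, with the roll still in the cradle. The grip is weak, so I'll close further.

```bash
python3 -m crank '[[0,0,0,0,0,0,3.5],[0,0,0,0,0,0,3],[0,0,0,0,0,0,2],[0,0,0,0,0,0,1],[0,0,0,0,0,0,0],[0,0,0,0,0,0,0],[0,0,0,0,0,0,0],[0,0,0,0,0,0,0],[0,0,0,0,0,0,0],[0,0,0,0,0,0,0]]' 60
```

```text
time: 6.25
tool_pos: [0.5105, -0.1521, 0.0226]
ee_rot: [-0.001, 0.747, 0.665, -0.002]
wrist_force: [-10.9, 1.6, 15.7]
grip_width: 0.0294
finger_force: 44.7
```

Run:
```python
from h import *
d=snap('wrist','w3'); s=snap('side','s3'); S=read_state(); print(S['grip_width'],S['finger_force'],S['wrist_force'],S['ft_torque'])
a=d['pixels'][:,:,::-1]; b=s['pixels'][:,:,::-1]
c=np.zeros((600,800,3),np.uint8); c[:,:400]=cv2.resize(a[140:480,205:435],(400,600),interpolation=cv2.INTER_CUBIC); c[:,400:]=cv2.resize(b[265:355,270:330],(400,600),interpolation=cv2.INTER_CUBIC)
cv2.imwrite('pics/c3.png',c)
```

```text
0.029816172585070463 44.697654247283936 [-12.23304566   1.795926    16.38198586] [ 0.38235292  2.32982374 -0.04318365]
```

View pics/c3.png

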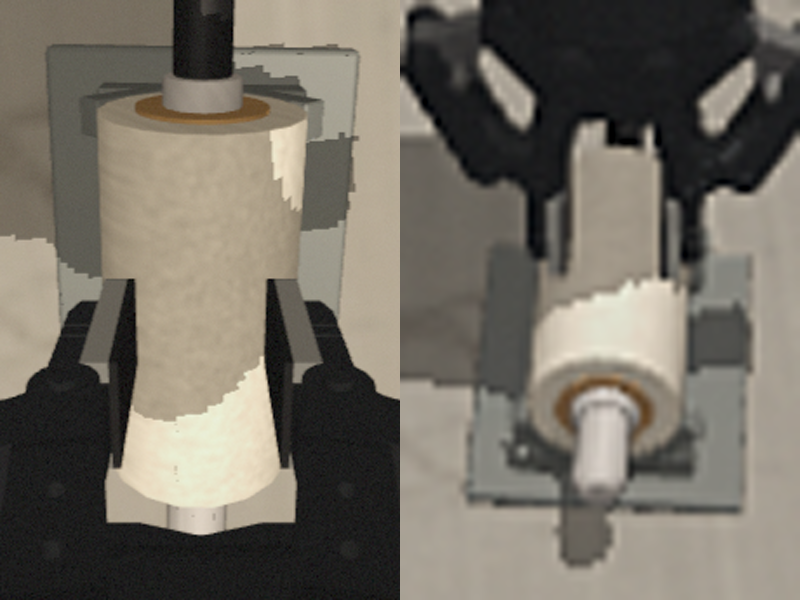

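The pads hold the roll at its middle, and the soft roll yields under them with a firm 45 N. Lifting.

```bash
python3 -m crank '[[0,-0.1,0,0,0,0,0],[0,-0.2,-0.2,0,0,0,0],[0,-0.2,-0.5,0,0,0,0],[0,-0.2,-1.5,0,0,0,0],[0,-0.2,-3,0,0,0,0],[0,-0.2,-5,0,0,0,0],[0,-0.2,-8,0,0,0,0],[0,-0.2,-11,0,0,0,0],[0,-0.2,-12.5,0,0,0,0],[0,-0.2,-12.5,0,0,0,0]]' 60
python3 - <<'E'
from h import *
H,S=np.load('pose.npy')
d=snap('side','s4'); t=snap('top','t4'); w=snap('wrist','w4');St=read_state();print(St['tool_pos'],St['grip_width'],St['finger_force'],St['wrist_force'])
go(Wp(H,(0,-12,145)),H[2])
c=np.zeros((600,800,3),np.uint8); c[:,:400]=cv2.resize(w['pixels'][140:480,205:435,::-1],(400,600),interpolation=cv2.INTER_CUBIC); c[:,400:]=cv2.resize(d['pixels'][210:345,255:345,::-1],(400,600),interpolation=cv2.INTER_CUBIC)
cv2.imwrite('pics/c4.png',c)
E
```

```text
time: 7.35
tool_pos: [0.5141, -0.1531, 0.1493]
ee_rot: [0.003, 0.747, 0.665, 0.002]
wrist_force: [0.0, -0.7, 0.6]
grip_width: -0.0001
finger_force: 0.0
[ 0.51107541 -0.15191783  0.14552583] 6.358264699139614e-06 0.0 [ 0.28965224  0.34049488 -0.13234936]
now [ 0.5111 -0.1519  0.1455] row [34.99 -2.02  0.07] [-0.001 -0.001 -0.345]
```

View pics/c4.png

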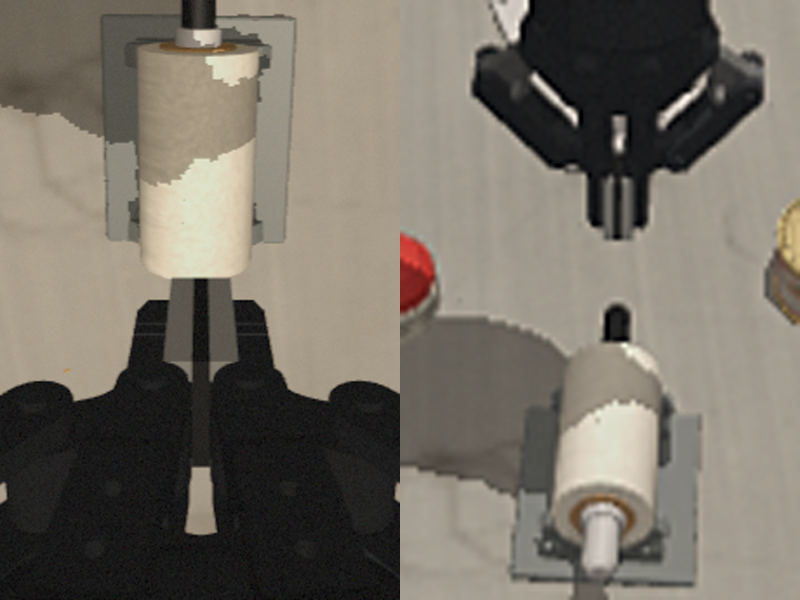

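The fingers slipped off and the roll is back in its cradle. The pad tips look higher than I expected, so I'll check the projected TCP against the pictures.

Run:
```python
from h import *
H,S=np.load('pose.npy')
d=load('s4'); print('TCP now',proj(d,[0.5111,-.1519,.1455]),'seen 304,263.5; 19mm up',proj(d,[0.5111,-.1519,.1645]))
print('TCP at grasp',proj(d,[0.5105,-.1521,.0226]),'fingers',proj(d,[0.5105-.022,-.1521,.0226]),proj(d,[0.5105+.022,-.1521,.0226]),'seen ~291,303')
# spindle now, seen in s4: stub tip crop (600,572), plunger tip (616,305)
c=lambda u,v:(255+(u-400)*90/400,210+v*135/600)
for P,q in(((0,-80,42),(600,566)),((0,94,42),(616,310))):print(proj(d,Wp(S,P)),c(*q))
i=cv2.imread('pics/t4.png'); print(i.shape); cv2.imwrite('pics/ct.png',cv2.resize(i[215:305,320:440],None,fx=6.6,fy=6.6,interpolation=cv2.INTER_CUBIC))
```

```text
TCP now [302.72382811 275.50397356] seen 304,263.5; 19mm up [302.78401836 268.81596566]
TCP at grasp [302.10227739 315.22933305] fingers [292.18190548 315.80546343] [311.98815806 314.65626896] seen ~291,303
[301.03244994 338.8778623 ] (300.0, 337.35)
[304.14757821 279.29515451] (303.6, 279.75)
(480, 640, 3)
```

Run:
```python
from h import *
d=load('s4');w=load('w4')
P=tri([(d,304,263.5),(w,320,297.5)]);print(P,proj(d,P),proj(w,P)); 
for z in(.147,.157,.167,.177,.187):print(z,proj(w,[.5111,-.1522,z]),proj(d,[.5111,-.1522,z]))
print(w['origin'],-Rc(w)[:,2])
```

```text
[ 0.51346735 -0.1469002   0.17446147] [303.79189027 263.49514691] [321.00287851 297.47609427]
0.147 [317.29375066 283.50667785] [302.73974835 275.08412416]
0.157 [317.16541334 292.07268494] [302.77139139 271.57758414]
0.167 [317.02301942 301.57719194] [302.8034214  268.02574483]
0.177 [316.86412675 312.18330221] [302.83584569 264.42770176]
0.187 [316.68569298 324.09421848] [302.86867176 260.78252565]
[ 0.52130556 -0.07563122  0.32518769] [-0.03429554 -0.29818222 -0.95389265]
```

View pics/ct.png

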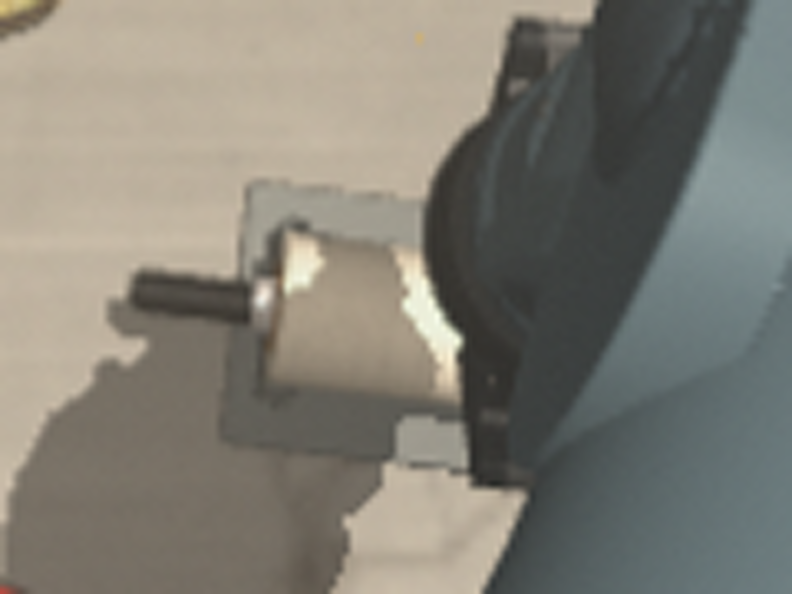

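The spindle is still where it was (plunger tip crop (133,290), same pixel as before). Both cameras, and the 29 mm chord, say the fingertips stop about 30 mm short of the reported TCP. I'll check the interface constant and then measure this again with the fingers at the grasp opening.

Run:
```python
from h import *
import bench
print([(k,getattr(bench,k)) for k in dir(bench) if 'hold' in k.lower() or 'tool' in k.lower() or 'tcp' in k.lower()], [k for k in dir(bench) if k[0]!='_'])
# fingertip row in side views: column darkness profile under shut fingers
for f in('s4',):
    d=load(f)['pixels'].astype(int).sum(2)
    print([int(d[v,299:309].mean()) for v in range(245,280)])
w=load('w4')['pixels'].astype(int).sum(2)
for u in(312,316,324,328):print(u,[int(w[v,u]) for v in range(280,312,1)])
```

```text
[('hold_point_z', -0.0187)] ['IKError', 'close_job', 'grab_frame', 'hold_point_z', 'read_state']
[76, 81, 85, 77, 92, 195, 193, 184, 183, 183, 186, 186, 189, 187, 184, 171, 264, 306, 289, 454, 470, 461, 460, 460, 458, 458, 459, 457, 457, 458, 459, 459, 471, 411, 303]
312 [637, 649, 651, 644, 643, 643, 649, 643, 640, 645, 646, 637, 629, 627, 625, 631, 625, 454, 250, 255, 243, 262, 262, 260, 257, 257, 258, 253, 253, 253, 263, 260]
316 [638, 639, 643, 643, 641, 649, 642, 639, 639, 640, 641, 634, 631, 632, 642, 647, 627, 400, 160, 165, 160, 160, 165, 165, 153, 161, 152, 156, 116, 129, 134, 130]
324 [639, 630, 634, 637, 638, 638, 641, 639, 635, 628, 627, 628, 629, 634, 639, 639, 618, 411, 146, 156, 153, 141, 151, 160, 152, 156, 137, 123, 130, 123, 108, 118]
328 [629, 639, 635, 632, 623, 624, 623, 622, 612, 622, 625, 628, 635, 627, 624, 628, 617, 435, 246, 252, 250, 252, 247, 257, 251, 246, 258, 248, 251, 260, 257, 258]
```

Run:
```python
from h import *
d=load('s4');w=load('w4')
for z in np.arange(.147,.19,.005):print(round(z,3),proj(w,[.5125,-.1412,z])[1].round(1),proj(d,[.51,-.163,z])[1].round(1))
```

```text
0.147 262.3 278.8
0.152 266.0 277.1
0.157 269.9 275.3
0.162 274.0 273.5
0.167 278.4 271.8
0.172 283.0 270.0
0.177 287.8 268.2
0.182 293.0 266.3
0.187 298.5 264.5
```

Both views agree that the fingertips are about 38 mm short of the reported TCP. I'll open, go down to a reported z of about -0.015 while watching the force, and close again.

```bash
python3 -m crank '[[0,0,0,0,0,0,8.5],[0,0,0,0,0,0,8.5],[0,0,0,0,0,0,8.5],[0,0,0,0,0,0,8.5],[0,0,0,0,0,0,8.5],[-0.1,0,3,0,0,0,8.5],[-0.1,0,6,0,0,0,8.5],[-0.1,0,9,0,0,0,8.5],[-0.1,0,11,0,0,0,8.5],[-0.1,0,12,0,0,0,8.5]]' 60
python3 -m crank '[[0,0,0.5,0,0,0,8.5],[0,0,1,0,0,0,8.5],[0,0,1.5,0,0,0,8.5],[0,0,2,0,0,0,8.5],[0,0,2.5,0,0,0,8.5],[0,0,3,0,0,0,8.5],[0,0,3,0,0,0,8.5],[0,0,3,0,0,0,8.5],[0,0,3,0,0,0,8.5],[0,0,3,0,0,0,8.5]]'
python3 - <<'E'
from h import *
H,S=np.load('pose.npy'); go([S[0],S[1],-.016],S[2]); d=snap('wrist','w5')
E
```

```text
time: 8.5
tool_pos: [0.5097, -0.1525, 0.0246]
ee_rot: [-0.001, 0.747, 0.665, -0.001]
wrist_force: [-0.2, 0.1, 0.1]
grip_width: 0.085
finger_force: 0.0
time: 9.5
tool_pos: [0.5115, -0.1532, -0.0031]
ee_rot: [0.0, 0.747, 0.665, 0.0]
wrist_force: [-0.1, -0.9, 0.8]
grip_width: 0.0847
finger_force: 0.0
now [ 0.5115 -0.1532 -0.0031] row [ 0.01 -0.02  1.29] [ 0.001  0.    -0.   ]
```

```bash
python3 -m crank '[[0,0,0.5,0,0,0,8.5],[0,0,1,0,0,0,8.5],[0,0,1.3,0,0,0,8.5],[0,0,1.3,0,0,0,8.5],[0,0,1.3,0,0,0,6.5],[0,0,1.3,0,0,0,6],[0,0,1.3,0,0,0,5.5],[0,0,1.3,0,0,0,5.2],[0,0,1.3,0,0,0,5],[0,0,1.3,0,0,0,5]]' 60
python3 -m crank '[[0,0,0,0,0,0,4.8],[0,0,0,0,0,0,4.6],[0,0,0,0,0,0,4.4],[0,0,0,0,0,0,4],[0,0,0,0,0,0,3],[0,0,0,0,0,0,2],[0,0,0,0,0,0,0],[0,0,0,0,0,0,0],[0,0,0,0,0,0,0],[0,0,0,0,0,0,0]]' 60
```

```text
time: 10.55
tool_pos: [0.5101, -0.153, -0.0165]
ee_rot: [-0.001, 0.747, 0.665, -0.001]
wrist_force: [-3.2, -0.6, 2.8]
grip_width: 0.05
finger_force: 2.4
time: 11.55
tool_pos: [0.51, -0.153, -0.0161]
ee_rot: [-0.001, 0.747, 0.665, -0.001]
wrist_force: [-5.7, 0.7, 7.2]
grip_width: 0.0486
finger_force: 60.6
```

The pads now meet the roll at its full 50 mm with 60 N. Lifting.

```bash
python3 -m crank '[[0,0,-0.2,0,0,0,0],[0,0,-0.5,0,0,0,0],[0,0,-1,0,0,0,0],[0,0,-2,0,0,0,0],[0,0,-4,0,0,0,0],[0,0,-6.5,0,0,0,0],[0,0,-9,0,0,0,0],[0,0,-11.5,0,0,0,0],[0,0,-13,0,0,0,0],[0,0,-13,0,0,0,0]]' 60
python3 - <<'E'
from h import *
H,S=np.load('pose.npy')
St=read_state();print(St['tool_pos'],St['grip_width'],St['finger_force'],St['wrist_force'])
go(Wp(H,(0,-15,115)),H[2])
E
```

```text
time: 12.55
tool_pos: [0.5137, -0.1541, 0.1169]
ee_rot: [0.003, 0.747, 0.665, 0.001]
wrist_force: [0.8, -0.4, -2.4]
grip_width: 0.0487
finger_force: 62.3
[ 0.51370558 -0.15409282  0.11693514] 0.04867397485334379 62.294840812683105 [ 0.83449653 -0.40424783 -2.43325773]
now [ 0.5137 -0.1541  0.1169] row [34.89 -2.21  0.12] [ 0.006  0.003 -0.345]
```

```bash
python3 -m crank '[[3,-0.2,0,0,0,-0.03,0],[7,-0.5,0,0,0,-0.07,0],[11,-0.8,0,0,0,-0.11,0],[15,-1.1,0,0,0,-0.15,0],[19,-1.3,0,0,0,-0.2,0],[23,-1.5,0,0,0,-0.25,0],[27,-1.8,0,0,0,-0.3,0],[31,-2.1,0,0,0,-0.34,0],[34.9,-2.2,0.1,0,0,-0.345,0],[34.9,-2.2,0.1,0,0,-0.345,0]]'
python3 -m crank '[[0,0,0,0,0,0,0],[0,0,0,0,0,0,0],[0,0,0,0,0,0,0],[0,0,0,0,0,0,0],[0,0,0,0,0,0,0],[0,0,0,0,0,0,0],[0,0,0,0,0,0,0],[0,0,0,0,0,0,0],[0,0,0,0,0,0,0],[0,0,0,0,0,0,0]]'
python3 - <<'E'
from h import *
H,S=np.load('pose.npy')
go(Wp(H,(0,-15,115)),H[2]); t=snap('top','t6'); w=snap('wrist','w6'); s=snap('side','s6')
p=read_state()['tool_pos']; z=p[2]+.058
c,sn=np.cos(H[2]),np.sin(H[2]); ax=np.array([-sn,c,0])
for n,d in(('top',t),('wrist',w),('side',s)):
    for nm,k in(('plung',.094),('collar',.054),('stub',-.080),('-roll',-.046)): print(n,nm,proj(d,np.array([p[0],p[1],z])+ax*k).round(1))
# dark plunger in wrist image
q=proj(w,np.array([p[0],p[1],z])+ax*.094); u0,v0=q.astype(int)
m=(w['pixels'].astype(int).sum(2))
for v in range(v0-20,v0+30,2):
    print(v,''.join('#' if m[v,u]<130 else ('+' if m[v,u]<330 else '.') for u in range(u0-40,u0+40)))
E
```

```text
time: 13.55
tool_pos: [0.5293, 0.2006, 0.1116]
ee_rot: [-0.001, 0.619, 0.785, 0.001]
wrist_force: [-0.5, -0.5, -3.8]
grip_width: 0.0486
finger_force: 62.4
time: 14.55
tool_pos: [0.5298, 0.1961, 0.1126]
ee_rot: [0.0, 0.622, 0.783, -0.0]
wrist_force: [-1.2, -1.2, -2.7]
grip_width: 0.0487
finger_force: 62.4
now [0.5298 0.1961 0.1126] row [-0.16  0.2  -0.24] [-0.  0. -0.]
top plung [162.7 262.1]
top collar [182.9 257.3]
top stub [250.9 241. ]
top -roll [233.6 245.1]
wrist plung [317.2  54.7]
wrist collar [317.5 195.9]
wrist stub [318.4 516.7]
wrist -roll [318.2 451.4]
side plung [289.2 154.2]
side collar [293.5 161.8]
side stub [309.4 189.7]
side -roll [305.1 182.2]
34 ++++++++++++++++++++++++++++++++++++++..........................................
36 +++++++++++++++++++++++++++++++++++++++.........................................
38 +++++++++++++++++++++++++++++++++++++++.........................................
40 ++++++++++++++++++++++++++++++++++++++..........................................
42 +++++++++++++++++++++++++++++++++++++++++.......................................
44 ++++++
[... 970 characters left out ...]
################++++........
68 ......................++++##########################################+++.........
70 ......................+++#############################################+.........
72 ......................++###############################################.........
74 ......................+################################################+........
76 ......................+################################################+........
78 ......................+################################################.........
80 ......................+################################################.........
82 ......................+################################################.........
```

Run:
```python
from h import *
H,S=np.load('pose.npy')
t=load('t6');w=load('w6');s=load('s6');p=read_state()['tool_pos'];z=p[2]+.058
c,sn=np.cos(H[2]),np.sin(H[2]); ax=np.array([-sn,c,0]);m=w['pixels'].astype(int).sum(2)
for k in(.09,.085,.08,.07,.062):
    q=proj(w,np.array([p[0],p[1],z])+ax*k); r=m[int(round(q[1])),260:390]; i=np.where(r<150)[0]; 
    print(k,q.round(1),260+i.min(),260+i.max(),'px/m',np.linalg.norm(proj(w,np.array([p[0]+.01*c,p[1]+.01*sn,z])+ax*k)-q)/10)
for n,d in(('t',t),('s',s)):
    q=proj(d,np.array([p[0],p[1],z])+ax*.094).astype(int); m=d['pixels'].astype(int).sum(2)
    print(n,q-np.array([14,12]))
    for v in range(q[1]-12,q[1]+14): print(v,' '.join('%3d'%m[v,u] for u in range(q[0]-14,q[0]+22)))
```

```text
0.09 [317.2  70.2] 302 346 px/m 3.5295353653708075
0.085 [317.3  89.1] 300 347 px/m 3.4828725393905406
0.08 [317.3 107.5] 300 346 px/m 3.4374004789415196
0.07 [317.4 142.8] 301 345 px/m 3.349854925811299
0.062 [317.5 169.9] 301 344 px/m 3.2829017971747376
t [148 250]
250 318 363 385 380 378 380 377 373 372 375 370 370 371 366 367 366 366 367 354 290 187 184 184 184 180 180 184 183 183 187 185 187 183 186 185 187
251 284 332 373 379 376 372 376 372 373 371 368 368 363 366 364 363 363 360 354 316 230 184 182 177 184 182 186 178 181 182 184 187 187 183 184 186
252 312 335 371 374 369 369 370 369 362 364 364 362 360 362 361 358 358 358 354 337 258 176 186 181 183 185 180 183 183 183 182 181 183 186 187 185
253 321 285 346 366 371 368 367 363 362 363 360 361 361 355 360 357 356 351 356 344 283 188 184 181 178 182 187 181 182 187 184 181 186 188 182 188
254 319 273 327 363 364 364 363 361 360 356 358 362 354 356 354 353 353 351 352 345 313 227 177 184 184 183 183 186 187 182 185 189 186 186 188 188
255 326 311 327 361 364 361 361 360 358 357 353 358 351 353 351 351 350 347 347 346 333 257 
[... 6175 characters left out ...]
  80  90  91  72  77  72  58  53 188 420 420 416 420 419 416 414 413 408 409 405 388 205  18  48  93  52  70
164 365 376 336  28  73  87  81  83 111  72  87  81  70  69  69  55 109 335 422 413 418 420 420 422 419 415 412 411 405 405 359 133  23  73  69  57
165 233 357 315 246  50  72  78  81  84  67  79  63  82  72  62  48 139 415 409 412 412 413 419 419 418 420 412 410 407 402 398 368   0  42  60  60
166 425 440 443 451  18  66  79 102  63  65  72  77  88  73  66  55 176 414 405 402 406 408 413 420 420 417 413 410 404 397 394 382 150   8  64 246
167 440 439 448 458 226  41  56  59  39  56  65  90  79  70  65 102 312 409 388 400 400 401 409 421 425 421 415 407 400 384 370 376 429   0  35 167
```

The wrist picture puts the plunger tip where predicted along the axis, with about 1.5 mm and 0.014 rad of sideways offset. I'll correct that and lower the plunger into the slot.

```bash
python3 -m crank '[[0,0.15,0.5,0,0,-0.012,0],[0,0.15,1.5,0,0,-0.012,0],[0,0.15,2.5,0,0,-0.012,0],[0,0.15,3.5,0,0,-0.012,0],[0,0.15,4.5,0,0,-0.012,0],[0,0.15,5.5,0,0,-0.012,0],[0,0.15,6.3,0,0,-0.012,0],[0,0.15,6.8,0,0,-0.012,0],[0,0.15,6.8,0,0,-0.012,0],[0,0.15,6.8,0,0,-0.012,0]]'
python3 - <<'E'
from h import *
H,S=np.load('pose.npy'); go(Wp(H,(0,-13,42)),H[2])
p=read_state()['tool_pos'];z=p[2]+.058; w=snap('wrist','w7')
c,sn=np.cos(H[2]),np.sin(H[2]); ax=np.array([-sn,c,0]); px=np.array([c,sn,0]); m=w['pixels'].astype(int).sum(2)
for k in(.09,.085,.08,.07,.062):
    q=proj(w,np.array([p[0],p[1],z])+ax*k); r=m[int(round(q[1])),260:390]; i=np.where(r<150)[0]; print(k,q.round(1),260+i.min(),260+i.max())
for x in(-25,-10.5,10.5,25): print(x,proj(w,Wp(H,(x,75,112))).round(1))
v=int(proj(w,Wp(H,(0,80,112)))[1]); print(v,m[v,250:390].tolist())
E
```

```text
time: 15.7
tool_pos: [0.5314, 0.1965, 0.0448]
ee_rot: [0.0, 0.617, 0.787, 0.0]
wrist_force: [-0.3, -0.2, -2.8]
grip_width: 0.0483
finger_force: 62.4
now [0.5314 0.1965 0.0448] row [0.05 0.03 0.28] [0.    0.    0.012]
0.09 [321.   70.1] 302 345
0.085 [320.8  89. ] 300 363
0.08 [320.6 107.4] 300 346
0.07 [320.2 142.8] 301 345
0.062 [319.9 169.8] 301 344
-25 [226.9  71.2]
-10.5 [282.3  71.8]
10.5 [362.4  72.8]
25 [417.7  73.5]
51 [510, 503, 509, 509, 505, 505, 510, 501, 500, 505, 504, 509, 512, 512, 513, 514, 514, 512, 517, 517, 515, 519, 518, 515, 522, 525, 519, 529, 530, 531, 517, 489, 452, 392, 317, 293, 296, 292, 301, 306, 301, 297, 273, 279, 283, 282, 278, 282, 275, 276, 279, 276, 288, 278, 280, 282, 282, 278, 284, 275, 280, 269, 276, 279, 275, 276, 276, 283, 280, 283, 284, 289, 283, 281, 281, 279, 281, 274, 273, 275, 280, 282, 287, 271, 286, 274, 278, 278, 282, 291, 283, 283, 276, 269, 270, 270, 279, 266, 264, 269, 279, 274, 282, 273, 282, 280, 282, 276, 285, 283, 281, 276, 313, 388, 436, 473, 504, 511, 514, 512, 625, 688, 688, 689, 689, 690, 689, 690, 689, 689, 693, 690, 691, 691, 690, 688, 684, 687, 684, 682]
```

Sideways, the plunger (323.5) sits on the slot's centre (323.3), with no contact yet. Pressing the spring in.

```bash
python3 -m crank '[[0.3,0,0,0,0,0,0],[0.6,0,0,0,0,0,0],[0.9,0,0,0,0,0,0],[1.2,0,0,0,0,0,0],[1.5,0,0,0,0,0,0],[1.8,0,0,0,0,0,0],[2.1,0,0,0,0,0,0],[2.2,0,0,0,0,0,0],[2.2,0,0,0,0,0,0],[2.2,0,0,0,0,0,0]]'
python3 - <<'E'
from h import *
H,S=np.load('pose.npy'); go(Wp(H,(0,8,3)),H[2]-.0+.012)
St=read_state();c,s=np.cos(H[2]),np.sin(H[2]);f=St['wrist_force'];print('force holder xyz',c*f[0]+s*f[1],-s*f[0]+c*f[1],f[2],St['ft_torque'])
w=snap('wrist','w8');m=w['pixels'].astype(int).sum(2)
q=[proj(w,np.append(St['tool_pos'][:2],St['tool_pos'][2]+.058)+np.array([-s,c,0])*k) for k in(.094,.078,.054,.046)];print(np.round(q,1))
print(m[40:240:2,322].tolist())
E
```

```text
time: 16.75
tool_pos: [0.5269, 0.2164, 0.0449]
ee_rot: [0.002, 0.617, 0.787, -0.001]
wrist_force: [3.2, -7.2, -1.3]
grip_width: 0.0486
finger_force: 62.5
now [0.5269 0.2164 0.0449] row [0.12 0.02 4.19] [ 0.001  0.004 -0.001]
force holder xyz 1.4984600169323108 -7.724791660822395 -1.3291601087524485 [-1.21381965 -0.43218849 -0.08147308]
[[321.   55.2]
 [320.4 115.3]
 [319.6 196.6]
 [319.3 221.5]]
[313, 317, 324, 311, 314, 325, 318, 315, 318, 316, 319, 309, 309, 324, 317, 317, 394, 425, 460, 468, 460, 464, 461, 455, 456, 455, 408, 457, 480, 502, 495, 477, 476, 462, 428, 410, 369, 173, 62, 62, 70, 89, 108, 81, 110, 110, 94, 107, 100, 107, 98, 102, 115, 116, 116, 111, 101, 103, 122, 100, 93, 102, 107, 93, 107, 99, 94, 89, 108, 102, 95, 85, 92, 116, 103, 91, 116, 87, 100, 102, 98, 113, 298, 447, 434, 425, 430, 426, 430, 425, 428, 431, 430, 424, 410, 217, 215, 224, 309, 332]
```

```bash
python3 -m crank '[[0.1,0,0,0,0,0,0],[0.2,0,0,0,0,0,0],[0.3,0,0,0,0,0,0],[0.4,0,0,0,0,0,0],[0.4,0,0,0,0,0,0],[0.4,0,0,0,0,0,0],[0.4,0,0,0,0,0,0],[0.4,0,0,0,0,0,0],[0.4,0,0,0,0,0,0],[0.4,0,0,0,0,0,0]]'
python3 - <<'E'
from h import *
H,S=np.load('pose.npy'); go(Wp(H,(0,10,3)),H[2]+.012)
St=read_state();c,s=np.cos(H[2]),np.sin(H[2]);f=St['wrist_force'];print('force holder xyz',c*f[0]+s*f[1],-s*f[0]+c*f[1],f[2],St['ft_torque'])
snap('wrist','w9'); snap('side','s9')
for n in('w6','w7','w8','w9'):
    m=load(n)['pixels'].astype(int).sum(2)[:,318:328].mean(1); e=[v for v in range(40,240) if (m[v]<200)!=(m[v+1]<200)]; g=[v for v in range(195,300) if abs(m[v+1]-m[v-1])>60]; print(n,e,g)
E
```

```text
time: 17.8
tool_pos: [0.5261, 0.2197, 0.0449]
ee_rot: [0.002, 0.618, 0.787, -0.001]
wrist_force: [2.0, -8.7, -1.3]
grip_width: 0.0487
finger_force: 62.5
now [0.5261 0.2197 0.0449] row [-0.02  0.02  4.19] [ 0.001  0.004 -0.002]
force holder xyz 1.4177199671339125e-05 -8.966685510209022 -1.2870869389567927 [-1.45867277 -0.51628296 -0.08742403]
w6 [55, 202] [201, 202, 203, 204, 205, 227, 228, 233, 234, 247, 248]
w7 [54, 202] [202, 203, 204, 205, 227, 228, 233, 234, 247, 248]
w8 [114, 202] [202, 203, 204, 205, 206, 228, 229, 234, 235, 248, 249]
w9 [127, 203] [202, 203, 204, 205, 206, 228, 229, 234, 235, 248, 249]
```

```bash
python3 -m crank '[[0,0,0.4,0,0,0,0],[0,0,1,0,0,0,0],[0,0,1.6,0,0,0,0],[0,0,2.2,0,0,0,0],[0,0,2.8,0,0,0,0],[0,0,3.3,0,0,0,0],[0,0,3.7,0,0,0,0],[0,0,3.9,0,0,0,0],[0,0,3.9,0,0,0,0],[0,0,3.9,0,0,0,0]]'
cat >> h.py <<'E'
def rep(y,z):
    H,S=np.load('pose.npy'); go(Wp(H,(0,y,z)),H[2]+.012)
    St=read_state();c,s=np.cos(H[2]),np.sin(H[2])
    for k in('wrist_force','ft_torque'): f=St[k]; print(k,'holder',np.round([c*f[0]+s*f[1],-s*f[0]+c*f[1],f[2]],2))
E
python3 -c "
from h import *
rep(10,3)"
```

```text
time: 18.9
tool_pos: [0.5268, 0.2202, 0.0068]
ee_rot: [0.002, 0.617, 0.787, -0.0]
wrist_force: [2.0, -8.2, 4.1]
grip_width: 0.0485
finger_force: 63.0
now [0.5268 0.2202 0.0068] row [-0.07 -0.06  0.38] [ 0.003  0.004 -0.001]
wrist_force holder [ 0.1  -8.46  4.06]
ft_torque holder [-1.17 -0.02 -0.04]
```

```bash
python3 -m crank '[[0,0,0.1,0,0,0,0],[0,0,0.2,0,0,0,0],[0,0,0.3,0,0,0,0],[0,0,0.3,0,0,0,0],[0,0,0.3,0,0,0,0],[0,0,0.3,0,0,0,0],[0,0,0.3,0,0,0,0],[0,0,0.3,0,0,0,0],[0,0,0.3,0,0,0,0],[0,0,0.3,0,0,0,0]]'
python3 -c "
from h import *
rep(10,3)"
```

```text
time: 19.9
tool_pos: [0.5269, 0.2203, 0.0039]
ee_rot: [0.002, 0.617, 0.787, -0.0]
wrist_force: [2.1, -8.4, 3.2]
grip_width: 0.0485
finger_force: 63.0
now [0.5269 0.2203 0.0039] row [-0.08 -0.06  0.09] [ 0.003  0.003 -0.001]
wrist_force holder [ 0.17 -8.63  3.19]
ft_torque holder [-1.17 -0.09  0.01]
```

```bash
python3 -m crank '[[0,0,0.1,0,0,0,0],[0,0,0.2,0,0,0,0],[0,0,0.2,0,0,0,0],[0,0,0.2,0,0,0,0],[0,0,0.2,0,0,0,0],[0,0,0.2,0,0,0,0],[0,0,0.2,0,0,0,0],[0,0,0.2,0,0,0,0],[0,0,0.2,0,0,0,0],[0,0,0.2,0,0,0,0]]'
python3 -c "
from h import *
rep(10,3)"
```

```text
time: 20.9
tool_pos: [0.527, 0.2203, 0.0019]
ee_rot: [0.002, 0.617, 0.787, 0.0]
wrist_force: [2.7, -9.3, 5.2]
grip_width: 0.0484
finger_force: 63.0
now [0.527  0.2203 0.0019] row [-0.07 -0.07 -0.11] [ 0.003  0.003 -0.001]
wrist_force holder [ 0.56 -9.69  5.2 ]
ft_torque holder [-1.17 -0.06 -0.02]
```

```bash
python3 -m crank '[[0,0,-0.1,0,0,0,0],[-0.2,0,-0.1,0,0,0,0],[-0.4,0,-0.1,0,0,0,0],[-0.6,0,-0.1,0,0,0,0],[-0.8,0,-0.1,0,0,0,0],[-1,0,-0.1,0,0,0,0],[-1.1,0,-0.1,0,0,0,0],[-1.2,0,-0.1,0,0,0,0],[-1.2,0,-0.1,0,0,0,0],[-1.2,0,-0.1,0,0,0,0]]'
python3 -c "
from h import *
rep(-5,2)"
```

```text
time: 21.9
tool_pos: [0.5287, 0.2114, 0.0022]
ee_rot: [-0.0, 0.617, 0.787, 0.001]
wrist_force: [1.2, 3.0, 3.9]
grip_width: 0.0485
finger_force: 63.0
now [0.5287 0.2114 0.0022] row [-0.67 -0.04  0.02] [ 0.002 -0.002  0.001]
wrist_force holder [1.88 2.61 3.92]
ft_torque holder [ 0.72 -0.33 -0.07]
```

```bash
python3 -m crank '[[0,0,-0.1,0,0,0,0],[0,0,-0.2,0,0,0,0],[0,0,-0.2,0,0,0,0],[0,0,-0.2,0,0,0,0],[-0.1,0,-0.2,0,0,0,0],[-0.1,0,-0.2,0,0,0,0],[-0.1,0,-0.2,0,0,0,0],[-0.1,0,-0.2,0,0,0,0],[-0.1,0,-0.2,0,0,0,0],[-0.1,0,-0.2,0,0,0,0]]'
python3 -c "
from h import *
rep(-5,2)
snap('top','t10');snap('side','s10');snap('wrist','w10')"
```

```text
time: 22.9
tool_pos: [0.5284, 0.2071, 0.0029]
ee_rot: [0.001, 0.618, 0.787, -0.002]
wrist_force: [3.8, -3.5, -1.0]
grip_width: 0.049
finger_force: 62.8
now [0.5284 0.2071 0.0029] row [-0.26  0.09  0.09] [-0.001  0.004 -0.002]
wrist_force holder [ 2.88 -4.31 -1.  ]
ft_torque holder [-0.69 -0.6  -0.24]
```

The stub has slipped past the rim into the cup. Continuing home.

```bash
python3 -m crank '[[-0.1,0.05,0,0,0,0,0],[-0.2,0.1,0,0,0,0,0],[-0.3,0.1,0,0,0,0,0],[-0.3,0.1,0,0,0,0,0],[-0.3,0.1,0,0,0,0,0],[-0.3,0.1,0,0,0,0,0],[-0.3,0.1,0,0,0,0,0],[-0.3,0.1,0,0,0,0,0],[-0.3,0.1,0,0,0,0,0],[-0.3,0.1,0,0,0,0,0]]'
python3 -c "
from h import *
rep(-5,2)"
```

```text
time: 24.05
tool_pos: [0.5292, 0.2062, 0.0034]
ee_rot: [-0.0, 0.617, 0.787, -0.0]
wrist_force: [-0.2, -4.3, -2.3]
grip_width: 0.0484
finger_force: 62.3
now [0.5292 0.2062 0.0034] row [-0.15  0.03  0.14] [-0.001  0.     0.   ]
wrist_force holder [-1.2  -4.11 -2.31]
ft_torque holder [-0.65  0.27  0.04]
```

```bash
python3 -m crank '[[-0.1,-0.03,0,0,0,0,0],[-0.2,-0.03,0,0,0,0,0],[-0.3,-0.03,0,0,0,0,0],[-0.3,-0.03,0,0,0,0,0],[-0.3,-0.03,0.05,0,0,0,0],[-0.3,-0.03,0.1,0,0,0,0],[-0.3,-0.03,0.1,0,0,0,0],[-0.3,-0.03,0.1,0,0,0,0],[-0.3,-0.03,0.1,0,0,0,0],[-0.3,-0.03,0.1,0,0,0,0]]'
python3 -c "
from h import *
rep(-5,2)"
```

```text
time: 25.05
tool_pos: [0.5294, 0.2059, 0.0032]
ee_rot: [-0.002, 0.617, 0.787, 0.002]
wrist_force: [-5.3, 4.4, 2.7]
grip_width: 0.0488
finger_force: 63.0
now [0.5294 0.2059 0.0032] row [-0.12  0.02  0.12] [-0.    -0.005  0.001]
wrist_force holder [-4.14  5.44  2.65]
ft_torque holder [ 0.88  0.64 -0.14]
```

The stub has stopped against the cup floor (about 1 mm off my estimate). Releasing gently.

```bash
python3 -m crank '[[0.1,-0.03,0,0,0,0,4.8],[0.1,-0.03,0,0,0,0,5],[0.1,-0.03,0,0,0,0,5.2],[0.1,-0.03,0,0,0,0,5.5],[0.1,-0.03,0,0,0,0,6],[0.1,-0.03,0,0,0,0,7],[0.1,-0.03,0,0,0,0,8],[0.1,-0.03,0,0,0,0,8.5],[0.1,-0.03,0,0,0,0,8.5],[0.1,-0.03,0,0,0,0,8.5]]'
python3 - <<'E'
from h import *
rep(-5,120); snap('wrist','w11')
H,S=np.load('pose.npy'); w=load('w11'); m=w['pixels'].astype(int).sum(2)
for k,n in((94-5-4,'tip at 85'),(49,'collar end'),(41,'roll end')): print(n,proj(w,Wp(H,(0,k,60))).round(1))
g=m[:,316:326].mean(1); print([ (v,int(g[v])) for v in range(60,330) if abs(g[v+1]-g[v-1])>50])
E
```

```text
time: 26.05
tool_pos: [0.5297, 0.2042, 0.0026]
ee_rot: [0.0, 0.617, 0.787, -0.0]
wrist_force: [-0.4, -0.0, -0.7]
grip_width: 0.0848
finger_force: 0.0
now [0.5297 0.2042 0.0026] row [  0.05   0.03 -11.74] [-0.  0. -0.]
wrist_force holder [-0.41  0.06 -0.67]
ft_torque holder [ 0.    0.03 -0.03]
tip at 85 [321.8  68.5]
collar end [320.4 193.9]
roll end [320.1 218.9]
[(64, 273), (65, 161), (66, 73), (197, 107), (198, 210), (199, 298), (200, 367), (201, 425), (223, 368), (224, 208), (229, 228), (230, 301), (242, 365), (243, 443)]
```

The gripper is off the roll (0 N), and the plunger, collar and roll edges match the seated prediction within about 1 mm. Now I'll back off upward and plan the keeper move.

```bash
python3 -m crank '[[0,0,-0.5,0,0,0,8.5],[0,0,-2,0,0,0,8.5],[0,0,-4,0,0,0,8.5],[0,0,-6,0,0,0,8.5],[0,0,-8,0,0,0,8.5],[0,0,-10,0,0,0,8.5],[0,0,-12,0,0,0,8.5],[0,0,-13.5,0,0,0,0],[0,0,-13.5,0,0,0,0],[0,0,-13.5,0,0,0,0]]' 40
python3 - <<'E'
from h import *
H,S=np.load('pose.npy'); t=load('top0')
for z in(0,.2): print('machine',at(t,190,180,z),at(t,130,180,z))
go(Wp(H,(80,84,138)),H[2]); print(Wp(H,(80,84,138)))
s=snap('side','s12'); w=snap('wrist','w12')
# seated checks in wrist view: collar/plunger edges, vs prediction
print([ (n,proj(w,Wp(H,(0,y,z))).round(1)) for n,y,z in(('tip',85,67),('plunger/collar top',49,69),('collar/roll',41,69),('roll near',41,85),('roll far',-51,85),('stubface',-75,68))])
g=w['pixels'].astype(int).sum(2)[:,314:322].mean(1); print([(v,int(g[v])) for v in range(80,400) if abs(g[v+1]-g[v-1])>50])
E
```

```text
time: 27.1
tool_pos: [0.5299, 0.2043, 0.1376]
ee_rot: [0.0, 0.617, 0.787, 0.0]
wrist_force: [-0.1, -0.1, -1.1]
grip_width: 0.0432
finger_force: 0.0
machine [0.71000917 0.28067445 0.        ] [ 7.11877686e-01  4.22219738e-01 -2.22044605e-16]
machine [0.66156295 0.23137244 0.2       ] [0.66309327 0.34729773 0.2       ]
now [0.5299 0.2043 0.1376] row [ 8.85  8.11 -0.03] [0.001 0.    0.012]
[0.58755394 0.30963014 0.138     ]
[('tip', array([321.8,  94.6])), ('plunger/collar top', array([321.1, 156.8])), ('collar/roll', array([320.9, 169.9])), ('roll near', array([321. , 173.3])), ('roll far', array([319.3, 315.1])), ('stubface', array([319., 334.]))]
[(85, 411), (87, 361), (88, 315), (89, 258), (94, 252), (95, 97), (155, 77), (156, 184), (157, 359), (167, 379), (168, 302), (170, 281), (172, 321), (173, 371), (174, 442), (252, 460), (253, 533), (254, 567), (255, 642), (315, 593), (332, 562), (333, 507), (334, 454), (335, 367), (338, 359), (339, 301), (341, 326), (342, 476), (343, 638), (361, 633), (362, 581), (363, 444)]
```

The edges match the seated prediction within a pixel (tip 95, collar 156, roll end 315). A quick check of clearance to the machine before the keeper move.

Run:
```python
from h import *
H,S=np.load('pose.npy'); w=load('w1')
c,s=np.cos(H[2]),np.sin(H[2])
for u,v in((466,285),(495,180),(525,60)):
    for z in(0,.1,.2):
        P=at(w,u,v,z)[:2]-H[:2]; print((u,v),z,'holder mm',(1e3*np.array([c*P[0]+s*P[1],-s*P[0]+c*P[1]])).round())
```

```text
(466, 285) 0 holder mm [ 177. -119.]
(466, 285) 0.1 holder mm [137. -75.]
(466, 285) 0.2 holder mm [ 97. -31.]
(495, 180) 0 holder mm [196.   7.]
(495, 180) 0.1 holder mm [152.  23.]
(495, 180) 0.2 holder mm [107.  38.]
(525, 60) 0 holder mm [211. 129.]
(525, 60) 0.1 holder mm [163. 117.]
(525, 60) 0.2 holder mm [116. 104.]
```

The machine's front edge is at holder x ≥ 190 mm, so there's room. Moving round behind the keeper tab, with the fingers shut.

```bash
python3 -m crank '[[0,3,0,0,0,0.01,0],[0,6,0,0,0,0.01,0],[3,8,0,0,0,0.01,0],[6,8,0,0,0,0.01,0],[8.8,8,0,0,0,0.01,0],[8.8,8,0,0,0,0.01,0],[8.8,8,1.5,0,0,0.01,0],[8.8,8,3,0,0,0.01,0],[8.8,8,4.5,0,0,0.01,0],[8.8,8,5,0,0,0.01,0]]' 40
python3 -c "
from h import *
H,S=np.load('pose.npy')
go(Wp(H,(40,84,87)),H[2]); go(Wp(H,(-5,84,85)),H[2])"
```

```text
time: 28.2
tool_pos: [0.5847, 0.3073, 0.0847]
ee_rot: [-0.001, 0.621, 0.784, -0.002]
wrist_force: [-0.5, -0.7, -0.2]
grip_width: -0.0001
finger_force: 0.0
now [0.5847 0.3073 0.0847] row [ 0.17 -3.67 -0.21] [-0.005  0.001  0.001]
now [0.5847 0.3073 0.0847] row [ 0.17 -8.17  0.01] [-0.005  0.001  0.001]
```

```bash
python3 -m crank '[[0,-0.8,0,0,0,0,0],[0,-1.6,0,0,0,0,0],[0,-2.5,0,0,0,0,0],[0,-3.4,0,0,0,0,0],[0,-4.4,0,0,0,0,0],[0,-5.4,0,0,0,0,0],[0,-6.4,0,0,0,0,0],[0,-7.4,0,0,0,0,0],[0,-8.2,0,0,0,0,0],[0,-8.2,0,0,0,0,0]]'
python3 - <<'E'
from h import *
H,S=np.load('pose.npy')
go(Wp(H,(-50,84,82)),H[2]); s=snap('side','s13');w=snap('wrist','w13')
# keeper estimate: tab predicted pixel vs dark mask, in wrist view
m=w['pixels'].astype(int).sum(2)
for a in np.arange(2,.3,-.2):
    q=[proj(w,Wp(H,(20-r*np.cos(a),y,76+r*np.sin(a)+0))) for r,y in((35,69),(45,69),(70,66))]
    print(round(a,1),[(x.round().astype(int).tolist(), int(m[int(x[1]),int(x[0])]) if 0<=x[1]<480 and 0<=x[0]<640 else None) for x in q])
E
```

```text
time: 29.2
tool_pos: [0.5051, 0.2898, 0.0878]
ee_rot: [-0.0, 0.621, 0.784, -0.0]
wrist_force: [0.1, 0.3, -0.0]
grip_width: 0.0001
finger_force: 0.0
now [0.5051 0.2898 0.0878] row [ 0.07 -4.52  0.59] [-0.001  0.     0.002]
2.0 [([403, 329], 451), ([417, 340], 469), ([458, 379], 75)]
1.8 [([389, 332], 581), ([398, 343], 455), ([426, 386], 83)]
1.6 [([374, 333], 638), ([378, 345], 636), ([389, 390], 67)]
1.4 [([358, 332], 81), ([357, 344], 79), ([351, 388], 73)]
1.2 [([343, 330], 143), ([336, 341], 252), ([314, 381], 79)]
1.0 [([329, 326], 262), ([317, 336], 46), ([283, 371], 55)]
0.8 [([318, 322], 44), ([302, 329], 259), ([258, 358], 64)]
0.6 [([308, 316], 260), ([290, 322], 77), ([241, 344], 485)]
0.4 [([302, 310], 105), ([283, 314], 51), ([232, 329], 477)]
```

```bash
python3 -m crank '[[0.1,-0.6,0,0,0,0,0],[0.1,-1.2,0,0,0,0,0],[0.1,-1.8,0,0,0,0,0],[0.1,-2.4,0,0,0,0,0],[0.1,-3,0,0,0,0,0],[0.1,-3.6,0,0,0,0,0],[0.1,-4.2,0,0,0,0,0],[0.1,-4.6,0,0,0,0,0],[0.1,-4.6,0,0,0,0,0],[0.1,-4.6,0,0,0,0,0]]'
python3 -c "
from h import *
H,S=np.load('pose.npy')
go(Wp(H,(-50,84,46)),H[2])"
```

```text
time: 30.3
tool_pos: [0.4617, 0.2805, 0.0877]
ee_rot: [0.0, 0.621, 0.784, 0.0]
wrist_force: [0.2, -0.3, 0.3]
grip_width: 0.0
finger_force: 0.0
now [0.4617 0.2805 0.0877] row [-0.02 -0.08  4.17] [0.    0.    0.002]
```

Now pressing straight down on the tab, in steps.

```bash
python3 -m crank '[[0,-0.1,0.5,0,0,0,0],[0,-0.1,1,0,0,0,0],[0,-0.1,1.5,0,0,0,0],[0,-0.1,2,0,0,0,0],[0,-0.1,2.5,0,0,0,0],[0,-0.1,3,0,0,0,0],[0,-0.1,3.4,0,0,0,0],[0,-0.1,3.7,0,0,0,0],[0,-0.1,3.7,0,0,0,0],[0,-0.1,3.7,0,0,0,0]]'
python3 -c "
from h import *
H,S=np.load('pose.npy')
go(Wp(H,(-50,84,42)),H[2])"
python3 -m crank '[[0,0,0.1,0,0,0,0],[0,0,0.2,0,0,0,0],[0,0,0.3,0,0,0,0],[0,0,0.4,0,0,0,0],[0,0,0.5,0,0,0,0],[0,0,0.6,0,0,0,0],[0,0,0.6,0,0,0,0],[0,0,0.6,0,0,0,0],[0,0,0.6,0,0,0,0],[0,0,0.6,0,0,0,0]]'
```

```text
time: 31.3
tool_pos: [0.4607, 0.2803, 0.0506]
ee_rot: [0.0, 0.621, 0.784, -0.0]
wrist_force: [-0.4, -0.3, 1.2]
grip_width: -0.0003
finger_force: 0.0
now [0.4607 0.2803 0.0506] row [-0.02  0.02  0.86] [0.    0.    0.002]
time: 32.3
tool_pos: [0.4607, 0.2803, 0.0446]
ee_rot: [0.0, 0.621, 0.784, -0.0]
wrist_force: [1.0, 0.0, -0.1]
grip_width: 0.0001
finger_force: 0.0
```

```bash
python3 -m crank '[[0,0,0.1,0,0,0,0],[0,0,0.2,0,0,0,0],[0,0,0.3,0,0,0,0],[0,0,0.4,0,0,0,0],[0,0,0.5,0,0,0,0],[0,0,0.5,0,0,0,0],[0,0,0.5,0,0,0,0],[0,0,0.5,0,0,0,0],[0,0,0.5,0,0,0,0],[0,0,0.5,0,0,0,0]]'
python3 -m crank '[[0,0,0.1,0,0,0,0],[0,0,0.2,0,0,0,0],[0,0,0.3,0,0,0,0],[0,0,0.3,0,0,0,0],[0,0,0.3,0,0,0,0],[0,0,0.3,0,0,0,0],[0,0,0.3,0,0,0,0],[0,0,0.3,0,0,0,0],[0,0,0.3,0,0,0,0],[0,0,0.3,0,0,0,0]]'
```

```text
time: 33.3
tool_pos: [0.461, 0.2805, 0.0429]
ee_rot: [0.001, 0.621, 0.784, 0.001]
wrist_force: [-7.7, -3.6, 24.5]
grip_width: -0.0001
finger_force: 12.2
time: 34.3
tool_pos: [0.4611, 0.2806, 0.0423]
ee_rot: [0.001, 0.621, 0.784, 0.002]
wrist_force: [-13.8, -6.6, 41.1]
grip_width: 0.0002
finger_force: 21.0
```

There's a firm stop with the tip at about 81 mm, which is where the flat tab's top should be. Withdrawing upward to check.

```bash
python3 -m crank '[[0,0,-1,0,0,0,0],[0,0,-3,0,0,0,0],[0,0,-6,0,0,0,0],[0,0,-9,0,0,0,0],[0,0,-12,0,0,0,0],[-3,1,-15,0,0,0,0],[-7,3,-18,0,0,0,0],[-9,5,-21,0,0,0,0],[-9,5,-21,0,0,0,0],[-9,5,-21,0,0,0,0]]'
python3 - <<'E'
from h import *
H,S=np.load('pose.npy'); w=snap('wrist','w14'); snap('side','s14'); snap('top','t14')
m=w['pixels'].astype(int).sum(2); St=read_state(); print(St['tool_pos'],St['wrist_force'])
# black tab blob(s) near the slotted end; compare with tab projections
for a in(0,.1,.3,2.0): print(a,proj(w,Wp(H,(20-70*np.cos(a),79.5,80+70*np.sin(a)))).round(1))
q=proj(w,Wp(H,(0,80,80))).astype(int); u0=max(q[0]-90,0);v0=max(q[1]-60,0)
B=(m[v0:v0+120,u0:u0+180]<110).astype(np.uint8); n,l,st,ce=cv2.connectedComponentsWithStats(B)
print([(st[i].tolist(),(ce[i]+[u0,v0]).round(1).tolist()) for i in range(1,n) if st[i,4]>60])
print('tab corners flat',[proj(w,Wp(H,P)).round(0).tolist() for P in((-59,63.5,80),(-59,95.5,80),(-41,63.5,80),(-41,95.5,80))])
print([(k,proj(w,Wp(H,P)).round(1).tolist()) for k,P in(('tip',(0,85,67)),('collar',(0,49,69)),('rollfar',(0,-51,85)))])
E
```

```text
time: 35.3
tool_pos: [0.5307, 0.2039, 0.2468]
ee_rot: [0.0, 0.621, 0.783, 0.001]
wrist_force: [-0.8, -0.1, -1.0]
grip_width: -0.0002
finger_force: 0.0
[0.52815964 0.20451931 0.24500863] [-0.29083255  0.31438893  0.256386  ]
0 [258.  107.9]
0.1 [257.2 107.6]
0.3 [258.1 107.2]
2.0 [390.3 105.4]
[([20, 41, 22, 40, 527], [256.9, 107.7]), ([84, 55, 14, 14, 168], [318.6, 108.7]), ([84, 79, 14, 18, 234], [318.5, 134.6])]
tab corners flat [[248.0, 128.0], [246.0, 87.0], [270.0, 128.0], [268.0, 87.0]]
[('tip', [318.2, 101.5]), ('collar', [318.2, 144.7]), ('rollfar', [318.3, 257.7])]
```

The tab's blob at (256.9,107.7) matches the flat prediction of (258,107.9). The plunger's dark parts run from row 102 to 143 as predicted when seated, and the keeper crosses them. The robot is clear, so I'm handing in.

```bash
python3 -c "
from bench import *
print(close_job())"
```

```text
the job is handed in; nothing more can be done
None
```

The roll is seated in the slot and cup and was let go before the keeper was swung down flat; the job is handed in at about 35 s with no verdict returned, after one grasp that slipped off in the cradle and was redone.

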